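Set the grinder's outer speed ring to slow, then start it

ROBOT

A 6-joint arm with a two-finger parallel gripper is mounted at the origin on the work surface. World frame = base frame: x ahead of the robot, y to its left, z up, the work surface at z = 0. Lengths are in mm, angles in rad, forces in N, time in s.
With the tool pointing down it reaches from about 350 to 975 mm from the base axis. Payload 7.1 kg.
Tool frame: the origin (TCP) lies between the finger pads; the fingertips stand 19 mm ahead of it and the grasp point (between the pads) is the TCP (ctrl.tcp_to_tips is the distance from the TCP to the fingertips, in mm); z points along the fingers, y is the line along which they close (so a half turn about z gives the same grasp; the last joint's range is limited). The gripper opens to 88 mm and grips with 3 to 60 N. Pads are 20 mm wide; open, the fingers measure 115 mm over their backs; the gripper's body (75 mm by 178 mm) begins 61 mm behind the grasp point.
Start: joints at [1.228, 0.423, 1.63, -0, 1.089, -0.019], TCP at [198.825, 592.515, 241.675] pointing down, gripper open.
Joint ranges: [-3, 3], [-0.9, 2.11], [0.09, 2.58], [-1.31, 4.45], [0.11, 2.69], [-2.54, 2.54]. Speed limits (rad/s): [2.39, 2.39, 3.01, 3.14, 3.14, 3.14].

INTERFACE

Orientations are given as a rotation vector (axis times angle).
In Python, from workcell import status, optics, ctrl gives the robot as it stands. The module is installed in compiled form; this text tells all that it offers.
- The arm moves only by the shell command python3 -m inch 'ROWS'. ROWS is JSON, a list that holds one entry, the list of rows, each a list of 7 numbers: the shift along the tool's x, y, z in mm, then the turn, a rotation vector about the tool's x, y, z in rad, then the opening in per cent of the stroke, from 0 (shut) to 100 (fully open). A call has 1 to 20 rows; each row is the pose to reach, as a shift and turn from the pose commanded when the call began, along the tool's axes at that moment; what a row does not reach only later rows make up. A row lasts 1/10 s, in which the tool goes at most 50 mm and 8.59 degrees, less where a joint would pass 70% of its speed; a pose out of reach is approached as far as the arm can. A call with a gripper value outside its range is refused whole. The fingers move at their own pace and stop on an object; the grip force is fixed at half the most. Time passes only in rows, so rows that repeat a pose let the fingers close. It gives the time, the measured TCP pose, the force, the opening and the grip force at its end, in the units of the state.
- status.get_obs(): the state, without advancing time (a new reading comes with each control period).
- optics.get_image(name): name is "scene" or "side" or "wrist"; returns a dict with "frame" (384x512x3 uint8, red, green, blue), "fx", "fy", "cx", "cy" (pixels), "k1" (the pictures are not rectified: a ray, as slopes to the right and down, at radius r is drawn at 1 + k1 r^2 times it, then the intrinsics apply), "rvec" (rotation vector, rad) and "tvec" (3), from world to camera coordinates, as OpenCV has them; the wrist camera has in their place "hand_eye" (4x4, takes a point from camera to tool coordinates, whose origin is the TCP and whose axes are the flange's). Camera axes: x right, y down, z forward; pixel columns grow to the right and rows downward; lengths in mm; the calibration is good to about 2 mm. A picture is of the moment at which its call begins: read the wrist's pose just before it. There is no depth.
- ctrl.close_job(): hands the job in; it is judged then, once.
The state is a dict: "t": time; "qpos": joint angles; "qvel": joint speeds; "joint_torque": joint torques, N m; "ee_pos": TCP position; "orientation": TCP orientation; "ft_force": force on the tool from outside, world axes, zero at the start; "moment": the same for the moment, N m; "width": finger opening in mm; "grasp_force": force on a finger pad.
Only numpy, scipy, OpenCV 4.12 (cv2) and the standard library are available. Lean on these libraries where they do the work, as an engineer would, in place of code of your own. Each camera call takes 0.05 s, during which the arm holds its last target. There are 200 camera calls.

TASK

Set the bench grinder to its slow speed and start it: gently press down the outer ring of the double knob to unlock it, turn it anticlockwise from the red dot until you just feel its delicate stop, somewhere along the yellow arc, without forcing it, and let it spring up locked there, leaving the orange lamp knob in its middle as it is set. Only then push the green start button fully in and let go. Handle the controls lightly, without crushing or forcing them, and leave the other things on the bench alone.

Things in the scene. Friction and masses are not known exactly. Their poses are not given: they have to be found in the camera images.
- controller: Green steel control box, 150 (x) x 260 (y) x 70 mm high, bolted down, top level. Origin: centre of its underside, z up. On top: double knob on the vertical line x=0, y=+50 mm; green button at x=0, y=-70 mm. Around the knob, 46 mm from its axis, on its +x side: a red dot (fast, ring turn 0) and, anticlockwise of it, a yellow arc (slow, ring turn 0.75 to 1.45 rad).
- ring_grip (a point): On the axis of the outer ring, at mid height of its round black grip band (50 mm diameter, 14 mm high: 13 to 27 mm above the box top when up). Below the band the same ring has a grey flange, 72 mm diameter, 5 mm thick, its top 13 mm above the box top (7 mm below this point), with a white pointer line. Turns and sinks with the ring.
- ring_mark (a point): Outer end of the white pointer line on the grey flange of the outer ring, 33 mm from the axis. It points at the red dot at the start and into the yellow arc when set.
- speed_ring (a joint): Turn of the outer ring, rad, anticlockwise from above; 0 at the red dot, locked in a slot with 0.05 rad play either way. The slow slot, same play, is screw-set inside the box, unseen, anywhere from 0.8 to 1.4; just past it is a springy stop. It must be found by feel. Between the slots the ring turns only while pressed, at about 0.08 N m; let go there, it stays low and unlocked.
- ring_press (a joint): How far the outer ring is pressed down, m: 0 up (locked in a slot), 0.005 at the hard bottom. Spring: 4 N at 0 and 2 N more per mm; from 2.5 mm (9 N) it is unlocked. All contact forces of the fingers on the box and its controls added up (both squeezes and the push) must stay below 80 N; a squeeze of about 12 N a finger is enough to turn it.
- stop_give (a joint): How far the delicate stop past the slow slot is bent by the ring, rad: 0 while untouched, and 0.02 N m of extra turning torque per 0.01 rad. As soon as it is felt (above 0) the ring is in the slow slot and can spring up. Above 0.08 rad (0.16 N m) the stop is bent for good: too much.
- lamp_knob (a joint): Turn of the inner orange lamp knob, rad, anticlockwise from above, free and very light (0.006 N m). Diameter 36 mm, from 27.5 to 44.5 mm above the box top, in the middle of the outer ring, which it does not sink with. It must stay as it is set.
- lamp_mark (a point): Outer end of the white line on top of the inner orange knob, 16 mm from its axis, 45 mm above the box top.
- start_button (a joint): Travel of the green start button, m: 0 out, 0.006 fully in (5 N), springs back.
- start_button_top (a point): Centre of the top of the green start button, 32 mm diameter, pressed straight down.
- cup: Open steel cup, 72 mm across, 85 mm high, standing loose on the bench. Origin: centre of its underside.
- brush_wheel: Black wire brush wheel, about 94 mm across, 26 mm high at the hub, lying loose on the bench. Origin: centre of its underside.
- dressing_stone: Grey dressing stone with a cardboard sleeve, 50 x 110 x 22 mm, lying loose on the bench. Origin: centre of its underside.

How it is judged:
By the outcome, as a careful person would: the job done as asked, in the order asked, and still so for the second after the job is handed in, with the robot touching nothing.
It also fails if it takes over 67 s, if anything falls off the work surface, if the arm or the gripper's body presses on something with over 40 N, if the wrist force passes 120 N, or if a joint passes its speed limit or range.

## Working session

There is one attempt and no reset: what is moved stays moved. The work goes in short steps, Python scripts to look and compute and a shell command to move; the robot and the scene stay as the last step left them, time stands still between calls to the robot, and variables do not carry over. Pictures are saved under pics/ and viewed, at most 10 in all, crops included, and the job is handed in when it is done.

```bash
mkdir -p pics; python3 - <<'E'
from workcell import status, optics, ctrl
import cv2,numpy as np
o=status.get_obs();print({k:np.round(v,3).tolist() for k,v in o.items()},ctrl.tcp_to_tips)
a=[]
for n in("scene","wrist"):
    d=optics.get_image(n);np.save(f"{n}.npy",d,allow_pickle=True)
    cv2.imwrite(f"pics/{n}.png",d["frame"][:,:,::-1])
    print({k:np.round(v,4).tolist() for k,v in d.items() if k!="frame"})
E
```

```text
{'t': 0.0, 'qpos': [1.228, 0.424, 1.631, -0.0, 1.089, -0.019], 'qvel': [0.001, 0.001, 0.002, 0.001, 0.0, 0.001], 'joint_torque': [0.001, -54.463, -27.367, 0.064, 0.023, -0.0], 'ee_pos': [198.653, 592.045, 240.914], 'orientation': [-0.506, -3.1, 0.002], 'ft_force': [0.168, 0.623, -0.072], 'moment': [-0.0, 0.04, 0.026], 'grasp_force': 0.0, 'width': 87.875} 19.0
{'fx': 374.0696, 'fy': 374.0696, 'cx': 260.5194, 'cy': 189.1179, 'k1': -0.008, 'rvec': [1.4682, 2.0549, -0.9083], 'tvec': [181.4072, -294.7026, 1506.4692]}
{'fx': 282.1979, 'fy': 282.1979, 'cx': 251.2611, 'cy': 192.8726, 'k1': 0.0228, 'hand_eye': [[0.0011, -0.9561, -0.2932, 80.4435], [1.0, 0.0013, -0.0007, 0.0055], [0.001, -0.2932, 0.9561, -143.266], [0.0, 0.0, 0.0, 1.0]]}
```

View pics/scene.png

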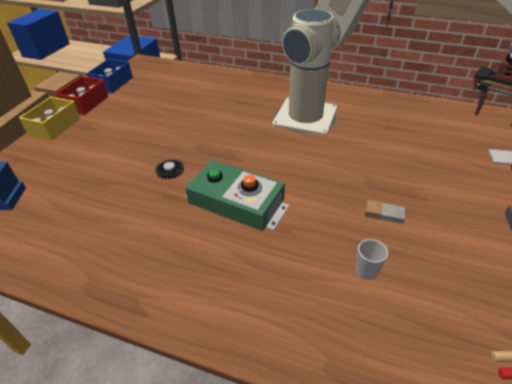

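View pics/wrist.png

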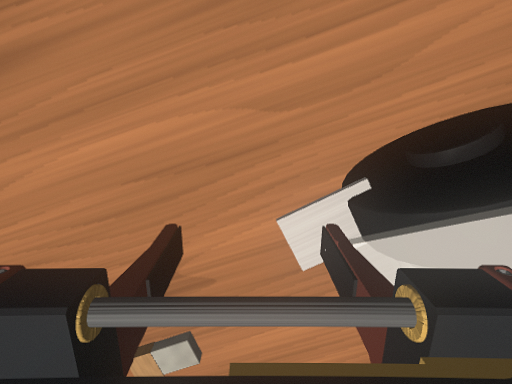

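```bash
cat > h.py <<'E'
import numpy as np,cv2
from scipy.spatial.transform import Rotation as R
def cam(d,obs=None):
    if "rvec" in d:
        r=R.from_rotvec(np.ravel(d["rvec"])).as_matrix(); return r.T,-r.T@np.ravel(d["tvec"])
    H=np.array(d["hand_eye"]); T=R.from_rotvec(obs["orientation"]).as_matrix()
    return T@H[:3,:3],T@H[:3,3]+np.array(obs["ee_pos"])
def KD(d): return np.array([[d["fx"],0,d["cx"]],[0,d["fy"],d["cy"]],[0,0,1.]]),np.array([d["k1"],0,0,0,0.])
def unproj(d,uv,z,obs=None):
    K,D=KD(d);Rm,c=cam(d,obs)
    p=cv2.undistortPoints(np.array([[uv]],float),K,D).ravel()
    v=Rm@np.array([*p,1]);return c+v*(z-c[2])/v[2]
def proj(d,P,obs=None):
    K,D=KD(d);Rm,c=cam(d,obs)
    return cv2.projectPoints(np.atleast_2d(P).astype(float),cv2.Rodrigues(Rm.T)[0],-Rm.T@c,K,D)[0].reshape(-1,2)
E
python3 - <<'E'
from h import *
d=np.load("scene.npy",allow_pickle=True).item()
f=d["frame"][145:240,170:300,::-1];cv2.imwrite("pics/crop.png",cv2.resize(f,None,fx=6,fy=6,interpolation=cv2.INTER_CUBIC))
for uv,z in[((249,180),115),((214,173),85),((216,163),70),((284,183),70),((265,216),70),((188,190),70)]:print(uv,unproj(d,uv,z).round(1))
E
```

```text
(249, 180) [558.  -30.2 115. ]
(214, 173) [ 529.9 -153.9   85. ]
(216, 163) [ 467.6 -176.9   70. ]
(284, 183) [490.6  53.5  70. ]
(265, 216) [634.7  43.   70. ]
(188, 190) [ 608.1 -203.    70. ]
```

View pics/crop.png

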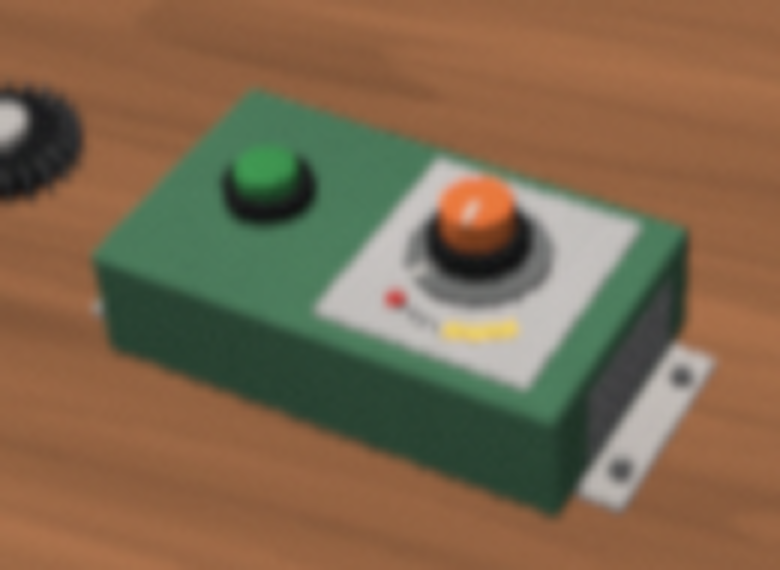

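```bash
python3 -m inch '[[[-537,-478,-10,0,0,1.28,100],[-537,-478,-10,0,0,1.28,100],[-537,-478,-10,0,0,1.28,100],[-537,-478,-10,0,0,1.28,100],[-537,-478,-10,0,0,1.28,100],[-537,-478,-10,0,0,1.28,100],[-537,-478,-10,0,0,1.28,100],[-537,-478,-10,0,0,1.28,100],[-537,-478,-10,0,0,1.28,100],[-537,-478,-10,0,0,1.28,100],[-537,-478,-10,0,0,1.28,100],[-537,-478,-10,0,0,1.28,100],[-537,-478,-10,0,0,1.28,100],[-537,-478,-10,0,0,1.28,100],[-537,-478,-10,0,0,1.28,100],[-537,-478,-10,0,0,1.28,100],[-537,-478,-10,0,0,1.28,100],[-537,-478,-10,0,0,1.28,100],[-537,-478,-10,0,0,1.28,100],[-537,-478,-10,0,0,1.28,100]]]'
python3 - <<'E'
from workcell import status, optics
from h import *
o=status.get_obs();d=optics.get_image("wrist");d["obs"]=o;np.save("w1.npy",d,allow_pickle=True)
print(o["qpos"],o["ee_pos"])
cv2.imwrite("pics/w1.png",d["frame"][:,:,::-1])
E
```

```text
t: 2.1
ee_pos: [555.5, -30.4, 251.8]
orientation: [-2.256, -2.186, -0.0]
ft_force: [0.6, -0.2, 0.3]
width: 88.0
grasp_force: 0.0
[-7.60625877e-02  3.10712140e-01  1.77452038e+00  6.98035258e-05
  1.05633720e+00 -4.47318146e-02] [555.4706553  -30.37998475 251.83118868]
```

View pics/w1.png

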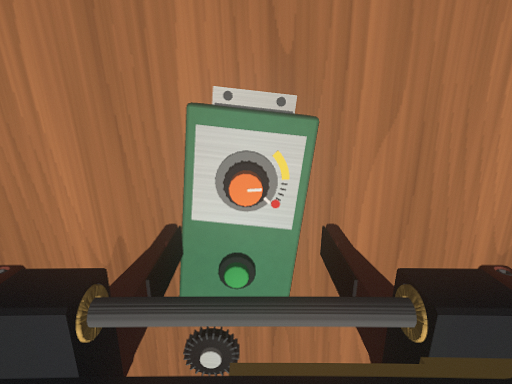

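```bash
cat > loc.py <<'E'
from h import *
def loc(d):
    o=d["obs"];f=cv2.cvtColor(d["frame"],cv2.COLOR_RGB2HSV)
    out={}
    for n,lo,hi,z in(("orange",(4,140,200),(13,255,255),115),("green",(55,150,90),(68,255,255),85),("yellow",(23,150,150),(33,255,255),70),("red",(172,120,90),(180,255,255),70)):
        m=cv2.inRange(f,lo,hi);m[300:]=0
        k,l,s,c=cv2.connectedComponentsWithStats(m)
        i=1+np.argsort(-s[1:,4])[:2]
        for j in i:
            print(n,s[j].tolist(),c[j].round(1),unproj(d,c[j],z,o).round(1))
E
python3 - <<'E'
from loc import *
d=np.load("w1.npy",allow_pickle=True).item();loc(d)
o=d["obs"]
cs=[unproj(d,u,70,o) for u in[(191,105),(316,120)]];print(cs)
f=d["frame"][140:290,170:330,::-1];cv2.imwrite("pics/c1.png",cv2.resize(f,None,fx=5,fy=4*1.25/1.25*1.0,interpolation=cv2.INTER_CUBIC))
E
```

```text
orange [229, 174, 34, 32, 774] [244.7 189.5] [549.  -32.1 115. ]
yellow [273, 151, 16, 28, 187] [281.6 165. ] [591.7 -16.7  70. ]
[array([492.14467296,  53.03161668,  70.        ]), array([629.7953218 ,  32.94485161,  70.        ])]
```

View pics/c1.png

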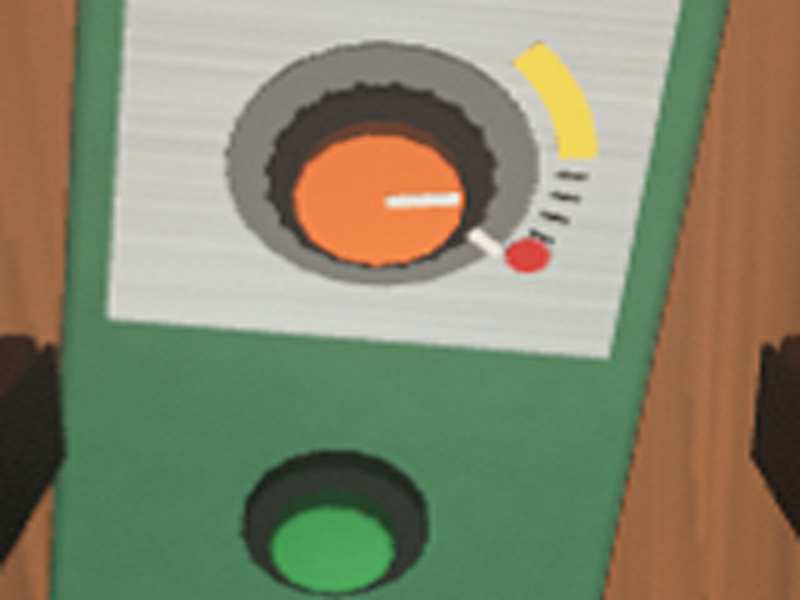

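```bash
python3 - <<'E'
from h import *
d=np.load("w1.npy",allow_pickle=True).item();o=d["obs"];s=np.load("scene.npy",allow_pickle=True).item()
for n,u,z in(("orange",(245.8,190),114.5),("flange",(246.7,180.5),83),("green85",(236.6,277),85),("green95",(236.6,277),95),("green base75",(236.5,271),70),("red",(275.6,203.75),70)):print(n,unproj(d,u,z,o).round(1))
print("scene orange",unproj(s,(170+477/6,145+200/6),114.5).round(1), "red",unproj(s,(170+395/6,145+298/6),70).round(1),[unproj(s,(170+266/6,145+165/6),z).round(1) for z in(85,90,95)])
ax=np.array([550,-32.]); 
for y in(-.06,-.1,-.14,-.18):
  c,S=np.cos(y),np.sin(y)
  print(y,"button",ax+120*np.array([-(-S),-c])*np.array([1,1]))
  k=np.array([[c,-S],[S,c]]);kk=[[75,130-0],[-75,130],[75,-130],[-75,-130]]
  P=[np.r_[ax+k@(np.array(q)-[0,50]),70] for q in kk];print(proj(s,P).round(1).tolist(),proj(d,P[:2],o).round(1).tolist(),(np.array([np.r_[ax+k@[0,-120],z] for z in(85,95)])).round(1)[0])
E
```

```text
orange [550.  -32.8 114.5]
flange [550.5 -30.8  83. ]
green85 [ 533.4 -155.7   85. ]
green95 [ 534.2 -149.1   95. ]
green base75 [ 532.5 -156.7   70. ]
red [584.4 -64.5  70. ]
scene orange [550.3 -31.6 114.5] red [582.2 -63.1  70. ] [array([ 527.4, -153.9,   85. ]), array([ 532.7, -151. ,   90. ]), array([ 537.9, -148.1,   95. ])]
-0.06 button [ 542.80431922 -151.78406479]
[[265.7, 214.7], [284.6, 180.7], [183.0, 190.3], [207.7, 160.5]] [[316.3, 110.2], [179.9, 106.0]] [ 542.8 -151.8   85. ]
-0.1 button [ 538.01999    -151.40049983]
[[264.2, 215.2], [285.2, 181.6], [183.5, 188.5], [209.7, 159.4]] [[318.8, 113.2], [182.8, 103.3]] [ 538.  -151.4   85. ]
-0.14 button [ 533.25482624 -150.82591955]
[[262.7, 215.6], [285.7, 182.5], [184.0, 186.7], [211.7, 158.4]] [[321.2, 116.3], [185.8, 100.7]] [ 533.3 -150.8   85. ]
-0.18 button [ 528.51645119 -150.06124313]
[[261.2, 216.0], [286.1, 183.5], [184.7, 185.0], [213.7, 157.5]] [[323.5, 119.4], [188.9, 98.2]] [ 528.5 -150.1   85. ]
```

```bash
python3 -m inch '[[[-1.5,-5,50,0,0,0,100],[-1.5,-5,95,0,0,0,100],[-1.5,-5,125,0,0,0,100],[-1.5,-5,140,0,0,0,100],[-1.5,-5,147,0,0,0,80],[-1.5,-5,147,0,0,0,62],[-1.5,-5,147,0,0,0,62],[-1.5,-5,147,0,0,0,62]]]'
python3 -m inch '[[[0,0,0,0,0,0,59],[0,0,0,0,0,0,59]]]'
python3 -m inch '[[[0,0,0,0,0,0,58],[0,0,0,0,0,0,58]]]'
python3 -c "
from workcell import status;o=status.get_obs();print(o['ft_force'],o['moment'],o['joint_torque'],o['width'])"
```

```text
t: 2.95
ee_pos: [551.6, -32.8, 105.9]
orientation: [2.256, 2.183, 0.002]
ft_force: [-0.0, 0.5, 0.7]
width: 59.2
grasp_force: 0.0
t: 3.15
ee_pos: [550.3, -32.8, 105.3]
orientation: [-2.258, -2.184, 0.001]
ft_force: [-2.3, 0.5, 2.1]
width: 51.9
grasp_force: 1.4
t: 3.35
ee_pos: [549.9, -32.8, 104.7]
orientation: [-2.257, -2.184, 0.002]
ft_force: [-5.1, -0.9, 3.0]
width: 50.8
grasp_force: 2.6
[-5.0825817  -0.89694061  3.03815262] [-0.05324097  1.03588616  0.05085713] [ 1.16069808e-01 -5.06793058e+01 -2.18125731e+01  1.22059998e-01
 -1.63946450e+00  5.18724337e-03] 50.7572955641348
```

```bash
python3 -m inch '[[[0,-0.9,0,0,0,0,58],[0,-0.9,0,0,0,0,58],[0,-0.9,0,0,0,0,58]]]'
python3 -m inch '[[[0,0,0,0,0,0,56.5],[0,0,0,0,0,0,56.5],[0,0,0,0,0,0,56.5]]]'
python3 -c "
from workcell import status;o=status.get_obs();print(o['ft_force'],o['moment'],o['joint_torque'],o['width'])"
```

```text
t: 3.65
ee_pos: [549.9, -32.8, 104.6]
orientation: [-2.258, -2.184, 0.0]
ft_force: [-4.3, -0.6, 2.0]
width: 51.0
grasp_force: 1.7
t: 3.95
ee_pos: [549.3, -32.8, 104.5]
orientation: [-2.257, -2.184, 0.001]
ft_force: [-4.8, 0.4, 3.9]
width: 50.1
grasp_force: 6.1
[-4.81426348  0.41058117  3.94780269] [-0.06294353  1.05466873  0.00107685] [ 1.71899633e-01 -5.10006022e+01 -2.19626516e+01  1.47515628e-01
 -1.61623400e+00  8.08706012e-03] 50.11205454392744
```

```bash
python3 -m inch '[[[0,-0.8,0,0,0,0,56.5],[0,-0.8,0,0,0,0,56.5]]]'
python3 -m inch '[[[0,0,0,0,0,0,54.5],[0,0,0,0,0,0,54.5],[0,0,0,0,0,0,54.5]]]'
python3 -m inch '[[[0,0,1.5,0,0,0,54.5],[0,0,1.5,0,0,0,54.5]]]'
python3 -c "
from workcell import status;o=status.get_obs();print(o['ft_force'],o['moment'],o['joint_torque'],o['width'])"
```

```text
t: 4.15
ee_pos: [549.3, -32.8, 104.6]
orientation: [2.258, 2.184, 0.001]
ft_force: [-2.7, -0.0, -0.4]
width: 50.1
grasp_force: 6.1
t: 4.45
ee_pos: [549.3, -32.8, 104.6]
orientation: [2.258, 2.184, 0.0]
ft_force: [-1.2, 0.9, -0.2]
width: 49.1
grasp_force: 30.0
t: 4.65
ee_pos: [549.3, -32.8, 103.4]
orientation: [2.258, 2.184, 0.0]
ft_force: [-3.6, -0.7, 5.8]
width: 49.5
grasp_force: 30.0
[-3.64390171 -0.66457854  5.78857249] [-0.04193916  0.75133107 -0.01066096] [ 5.96777466e-02 -4.92746401e+01 -2.00989348e+01  9.65952664e-02
 -1.17911328e+00  7.68622267e-03] 49.50188262440728
```

```bash
python3 -m inch '[[[0,0,0,0,0,0,59],[0,0,0,0,0,0,59],[0,0,1,0,0,0,59],[0,0,1,0,0,0,59]]]'
python3 -m inch '[[[0,0,1.5,0,0,0,59],[0,0,1.5,0,0,0,59]]]'
python3 -c "
from workcell import status;o=status.get_obs();print(o['ft_force'],o['moment'],o['width'])"
```

```text
t: 5.05
ee_pos: [549.8, -32.8, 102.4]
orientation: [2.257, 2.184, 0.001]
ft_force: [0.6, -0.3, 1.9]
width: 52.0
grasp_force: 1.3
t: 5.25
ee_pos: [549.8, -32.8, 101.0]
orientation: [2.257, 2.184, 0.002]
ft_force: [0.2, 0.5, 4.7]
width: 51.8
grasp_force: 2.7
[0.16722184 0.46190248 4.74212293] [-0.05306039 -0.01134715  0.01993573] 51.821901886180456
```

```bash
python3 -m inch '[[[0,0,1.5,0,0,0,59],[0,0,3,0,0,0,59],[0,0,3,0,0,0,59]]]'
python3 -m inch '[[[0,0,0.5,0,0,0,56.2],[0,0,0.5,0,0,0,56.2],[0,0,0.5,0,0,0,56.2]]]'
python3 -c "
from workcell import status;o=status.get_obs();print(o['ft_force'],o['moment'],o['width'],o['joint_torque'])"
```

```text
t: 5.55
ee_pos: [549.8, -32.8, 98.4]
orientation: [2.257, 2.184, 0.002]
ft_force: [-0.6, 0.0, 10.6]
width: 51.8
grasp_force: 5.3
t: 5.85
ee_pos: [549.3, -32.8, 98.0]
orientation: [2.258, 2.184, 0.0]
ft_force: [-3.1, -0.4, 11.2]
width: 49.6
grasp_force: 15.5
[-3.10813486 -0.43131638 11.22896207] [-0.05767928  0.58867373 -0.01059077] 49.59008168075087 [ 3.72274197e-02 -4.59610641e+01 -1.75134605e+01  6.71239919e-02
 -8.21773577e-01 -6.12551055e-03]
```

```bash
python3 -m inch '[[[0,-0.5,0,0,0,-0.05,56.2],[0,-0.5,0,0,0,-0.1,56.2],[0,-0.5,0,0,0,-0.1,56.2]]]'
cat > s.py <<'E'
from workcell import status
from h import *
o=status.get_obs();T=R.from_rotvec(o["orientation"]).as_matrix();a=np.arctan2(T[1,0],T[0,0])
print("turn",round(a-1.5392,4),"F",np.round(o["ft_force"],1),"Mz",np.round(o["moment"][2],4),"t6",round(o["joint_torque"][5],4),"g",o["grasp_force"].round(1),"w",round(o["width"],1),"p",np.round(o["ee_pos"],1))
E
python3 s.py
```

```text
t: 6.15
ee_pos: [549.3, -32.8, 98.2]
orientation: [2.143, 2.295, 0.002]
ft_force: [-1.3, 0.0, 10.9]
width: 49.8
grasp_force: 15.4Traceback (most recent call last):
  File "s.py", line 4, in <module>
    print("turn",round(a-1.5392,4),"F",np.round(o["ft_force"],1),"Mz",np.round(o["moment"][2],4),"t6",round(o["joint_torque"][5],4),"g",o["grasp_force"].round(1),"w",round(o["width"],1),"p",np.round(o["ee_pos"],1))
                                                                                                                                        ^^^^^^^^^^^^^^^^^^^^^^
AttributeError: 'float' object has no attribute 'round'
```

```bash
sed -i 's/o\["grasp_force"\].round(1)/round(o["grasp_force"],1)/' s.py; python3 s.py; python3 -m inch '[[[0,0,0,0,0,-0.07,56.2],[0,0,0,0,0,-0.14,56.2],[0,0,0,0,0,-0.2,56.2]]]'>/dev/null; python3 s.py;  python3 -m inch '[[[0,0,0,0,0,-0.07,56.2],[0,0,0,0,0,-0.14,56.2],[0,0,0,0,0,-0.2,56.2]]]'>/dev/null; python3 s.py; python3 -m inch '[[[0,0,0,0,0,0,56.2]]]'>/dev/null; python3 s.py
```

```text
turn 0.1 F [-1.3  0.  10.9] Mz 0.0514 t6 -0.3764 g 15.4 w 49.8 p [549.3 -32.8  98.2]
turn 0.3011 F [-1.2 -0.3 12.1] Mz -0.1004 t6 0.6164 g 15.4 w 49.7 p [549.4 -32.8  98.2]
turn 0.5011 F [-0.5  0.8 10.4] Mz -0.0721 t6 0.6147 g 15.3 w 49.5 p [549.5 -32.8  98.2]
turn 0.5003 F [ 0.4  0.3 11.4] Mz 0.0812 t6 -0.4543 g 15.4 w 49.7 p [549.5 -32.8  98.2]
```

```bash
python3 -m inch '[[[0,0,0,0,0,-0.07,56.2],[0,0,0,0,0,-0.12,56.2],[0,0,0,0,0,-0.17,56.2]]]'>/dev/null; python3 s.py;  for i in 1; do python3 -m inch '[[[0,0,0,0,0,-0.015,56.2],[0,0,0,0,0,-0.03,56.2]]]'>/dev/null; python3 s.py; done; python3 -m inch '[[[0,0,0,0,0,-0.015,56.2],[0,0,0,0,0,-0.03,56.2]]]'>/dev/null; python3 s.py
python3 - <<'E'
from workcell import optics
import cv2
d=optics.get_image("wrist");cv2.imwrite("pics/w2.png",d["frame"][:,:,::-1])
E
```

```text
turn 0.6704 F [ 0.1  1.2 11.3] Mz -0.0982 t6 0.5619 g 15.4 w 49.7 p [549.6 -32.7  98.3]
turn 0.699 F [-1.1  0.5 10.9] Mz -0.0416 t6 0.0927 g 15.4 w 49.8 p [549.6 -32.7  98.2]
turn 0.7289 F [-1.6  1.1 11.2] Mz -0.0357 t6 0.1161 g 15.4 w 49.6 p [549.6 -32.7  98.3]
```

View pics/w2.png

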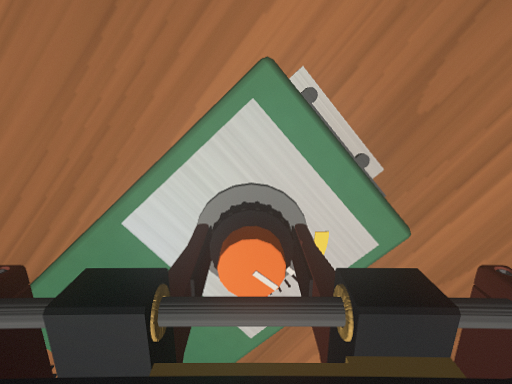

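```bash
for i in 1 2 3 4; do python3 -m inch '[[[0,0,0,0,0,-0.015,56.2]]]'>/dev/null; python3 s.py; done
```

```text
turn 0.7436 F [-0.3  1.3 11.1] Mz -0.0684 t6 0.2079 g 15.3 w 49.6 p [549.6 -32.7  98.3]
turn 0.7589 F [-0.6  0.9 11. ] Mz -0.0275 t6 0.1237 g 15.3 w 49.8 p [549.6 -32.7  98.3]
turn 0.7739 F [-1.1  0.7 10.4] Mz -0.0899 t6 0.1164 g 15.3 w 49.5 p [549.6 -32.7  98.3]
turn 0.7889 F [ 0.2  0.8 11.3] Mz -0.1159 t6 0.1159 g 15.3 w 50.0 p [549.6 -32.7  98.2]
```

```bash
for i in 1 2 3 4; do python3 -m inch '[[[0,0,0,0,0,-0.015,56.2]]]'>/dev/null; python3 s.py; done
```

```text
turn 0.8039 F [-0.4  1.5 10.9] Mz -0.0675 t6 0.1158 g 15.3 w 49.6 p [549.6 -32.7  98.3]
turn 0.8189 F [-0.1  0.3 11. ] Mz -0.0376 t6 0.1158 g 15.3 w 49.8 p [549.7 -32.7  98.3]
turn 0.8339 F [-0.6  2.3 10.3] Mz -0.0996 t6 0.1158 g 15.3 w 49.6 p [549.6 -32.7  98.3]
turn 0.8489 F [-0.9  1.1 11.3] Mz -0.1239 t6 0.1158 g 15.3 w 49.7 p [549.6 -32.6  98.3]
```

```bash
python3 s.py
```

```text
turn 0.8489 F [-0.9  1.1 11.3] Mz -0.1239 t6 0.1158 g 15.3 w 49.7 p [549.6 -32.6  98.3]
```

```bash
python3 -m inch '[[[0,0,0,0,0,-0.015,56.2]]]'>/dev/null; python3 s.py
python3 -m inch '[[[0,0,0,0,0,-0.015,56.2]]]'>/dev/null; python3 s.py
python3 -m inch '[[[0,0,0,0,0,-0.015,56.2]]]'>/dev/null; python3 s.py
python3 -m inch '[[[0,0,0,0,0,-0.015,56.2]]]'>/dev/null; python3 s.py
```

```text
turn 0.8639 F [-0.8  1.8 10.7] Mz -0.1627 t6 0.1158 g 15.3 w 50.2 p [549.6 -32.6  98.3]
turn 0.8789 F [-0.3  1.9 11.8] Mz -0.076 t6 0.1157 g 15.3 w 49.4 p [549.7 -32.7  98.3]
turn 0.8938 F [-0.8  1.7 10.4] Mz -0.0688 t6 0.1157 g 15.3 w 49.7 p [549.7 -32.7  98.2]
turn 0.9089 F [-0.6  0.9 10.9] Mz -0.0733 t6 0.1156 g 15.3 w 49.7 p [549.7 -32.6  98.3]
```

```bash
python3 -m inch '[[[0,0,0,0,0,-0.015,56.2]]]'>/dev/null; python3 s.py
python3 -m inch '[[[0,0,0,0,0,-0.015,56.2]]]'>/dev/null; python3 s.py
python3 -m inch '[[[0,0,0,0,0,-0.015,56.2]]]'>/dev/null; python3 s.py
python3 -m inch '[[[0,0,0,0,0,-0.015,56.2]]]'>/dev/null; python3 s.py
```

```text
turn 0.9239 F [-0.4  2.2 10.2] Mz -0.0853 t6 0.1156 g 15.3 w 49.7 p [549.7 -32.6  98.3]
turn 0.9389 F [ 0.5  1.8 10.3] Mz -0.0768 t6 0.1155 g 15.3 w 49.6 p [549.7 -32.6  98.3]
turn 0.9539 F [-1.3  1.4 10.2] Mz -0.0566 t6 0.1155 g 15.3 w 49.4 p [549.7 -32.6  98.3]
turn 0.9689 F [-0.2  1.8 10.2] Mz -0.081 t6 0.1154 g 15.3 w 49.6 p [549.7 -32.6  98.3]
```

```bash
python3 -m inch '[[[0,0,0,0,0,-0.015,56.2]]]'>/dev/null; python3 s.py
python3 -m inch '[[[0,0,0,0,0,-0.015,56.2]]]'>/dev/null; python3 s.py
python3 -m inch '[[[0,0,0,0,0,-0.015,56.2]]]'>/dev/null; python3 s.py
python3 -m inch '[[[0,0,0,0,0,-0.015,56.2]]]'>/dev/null; python3 s.py
```

```text
turn 0.9839 F [-1.   2.1 11.4] Mz -0.1255 t6 0.1154 g 15.3 w 49.5 p [549.7 -32.6  98.3]
turn 0.9989 F [-0.3  1.3 10.9] Mz -0.0703 t6 0.1153 g 15.3 w 49.6 p [549.7 -32.6  98.3]
turn 1.0139 F [-0.9  2.5 10.8] Mz -0.0858 t6 0.1154 g 15.7 w 49.5 p [549.7 -32.6  98.3]
turn 1.0288 F [ 0.1  0.7 11.8] Mz -0.0917 t6 0.1153 g 15.8 w 49.7 p [549.7 -32.6  98.3]
```

```bash
python3 -m inch '[[[0,0,0,0,0,-0.015,56.2]]]'>/dev/null; python3 s.py
python3 -m inch '[[[0,0,0,0,0,-0.015,56.2]]]'>/dev/null; python3 s.py
```

```text
turn 1.0438 F [ 0.4  1.  11.5] Mz -0.0406 t6 0.1153 g 15.8 w 49.8 p [549.7 -32.6  98.3]
turn 1.0588 F [-0.3  0.9 10.9] Mz -0.0598 t6 0.1152 g 15.8 w 49.8 p [549.7 -32.6  98.3]
```

```bash
python3 -m inch '[[[0,0,0,0,0,-0.015,56.2]]]'>/dev/null; python3 s.py
python3 -m inch '[[[0,0,0,0,0,-0.015,56.2]]]'>/dev/null; python3 s.py
python3 -m inch '[[[0,0,0,0,0,-0.015,56.2]]]'>/dev/null; python3 s.py
```

```text
turn 1.0738 F [ 0.2  1.7 10.9] Mz -0.0613 t6 0.1152 g 15.8 w 49.7 p [549.7 -32.5  98.3]
turn 1.0889 F [-0.   1.  10.7] Mz 0.0359 t6 0.1151 g 15.8 w 50.0 p [549.7 -32.6  98.3]
turn 1.1038 F [ 1.   1.7 11.2] Mz -0.1127 t6 0.1151 g 15.8 w 49.9 p [549.8 -32.5  98.3]
```

```bash
python3 -m inch '[[[0,0,0,0,0,-0.015,56.2]]]'>/dev/null; python3 s.py
python3 -m inch '[[[0,0,0,0,0,-0.015,56.2]]]'>/dev/null; python3 s.py
python3 -m inch '[[[0,0,0,0,0,-0.015,56.2]]]'>/dev/null; python3 s.py
```

```text
turn 1.1188 F [-0.1  1.3 10.8] Mz -0.0873 t6 0.1151 g 15.8 w 49.6 p [549.8 -32.5  98.3]
turn 1.1338 F [-1.2  2.8  9.8] Mz -0.0632 t6 0.115 g 15.8 w 49.9 p [549.8 -32.5  98.3]
turn 1.1488 F [-0.7  0.6 11.5] Mz -0.0738 t6 0.115 g 15.8 w 49.6 p [549.8 -32.5  98.3]
```

```bash
python3 -m inch '[[[0,0,0,0,0,-0.015,56.2]]]'>/dev/null; python3 s.py
python3 -m inch '[[[0,0,0,0,0,-0.015,56.2]]]'>/dev/null; python3 s.py
python3 -m inch '[[[0,0,0,0,0,-0.015,56.2]]]'>/dev/null; python3 s.py
```

```text
turn 1.1638 F [-0.3  2.1 11.3] Mz -0.0647 t6 0.1149 g 15.8 w 49.9 p [549.8 -32.5  98.3]
turn 1.1788 F [-1.   1.5 10.6] Mz -0.031 t6 0.1149 g 15.8 w 49.4 p [549.8 -32.5  98.3]
turn 1.1938 F [-0.1  2.3 10.9] Mz -0.0802 t6 0.1148 g 15.8 w 49.9 p [549.8 -32.5  98.3]
```

```bash
python3 -m inch '[[[0,0,0,0,0,-0.015,56.2]]]'>/dev/null; python3 s.py
python3 -m inch '[[[0,0,0,0,0,-0.015,56.2]]]'>/dev/null; python3 s.py
python3 -m inch '[[[0,0,0,0,0,-0.015,56.2]]]'>/dev/null; python3 s.py
```

```text
turn 1.2088 F [-0.9  2.6 10. ] Mz -0.057 t6 0.1148 g 15.8 w 49.5 p [549.8 -32.5  98.3]
turn 1.2238 F [ 0.   2.5 10.7] Mz -0.0906 t6 0.1147 g 15.8 w 49.9 p [549.8 -32.5  98.3]
turn 1.2387 F [ 0.1  1.6 10.6] Mz -0.066 t6 0.1147 g 15.8 w 49.8 p [549.7 -32.5  98.3]
```

```bash
python3 -m inch '[[[0,0,0,0,0,-0.015,56.2]]]'>/dev/null; python3 s.py
python3 -m inch '[[[0,0,0,0,0,-0.015,56.2]]]'>/dev/null; python3 s.py
python3 -m inch '[[[0,0,0,0,0,-0.015,56.2]]]'>/dev/null; python3 s.py
```

```text
turn 1.2538 F [-0.5  2.5 10.7] Mz -0.0719 t6 0.1147 g 15.8 w 49.6 p [549.8 -32.5  98.3]
turn 1.2688 F [-0.1  3.3 10.7] Mz -0.0824 t6 0.1146 g 15.8 w 49.5 p [549.8 -32.5  98.3]
turn 1.2838 F [-0.2  2.4 10.7] Mz -0.1048 t6 0.1146 g 15.8 w 49.7 p [549.8 -32.5  98.3]
```

```bash
python3 -m inch '[[[0,0,0,0,0,-0.015,56.2]]]'>/dev/null; python3 s.py
python3 -m inch '[[[0,0,0,0,0,-0.015,56.2]]]'>/dev/null; python3 s.py
python3 -m inch '[[[0,0,0,0,0,-0.015,56.2]]]'>/dev/null; python3 s.py
```

```text
turn 1.2987 F [ 0.   1.8 11.6] Mz -0.0809 t6 0.1145 g 15.8 w 49.9 p [549.8 -32.5  98.3]
turn 1.3138 F [-1.2  3.1 10.6] Mz -0.1085 t6 0.1145 g 15.8 w 49.9 p [549.8 -32.4  98.3]
turn 1.3288 F [ 0.8  1.6 11.1] Mz -0.0649 t6 0.1144 g 15.8 w 49.9 p [549.8 -32.4  98.3]
```

```bash
python3 -m inch '[[[0,0,0,0,0,-0.015,56.2]]]'>/dev/null; python3 s.py
python3 -m inch '[[[0,0,0,0,0,-0.015,56.2]]]'>/dev/null; python3 s.py
python3 -m inch '[[[0,0,0,0,0,-0.015,56.2]]]'>/dev/null; python3 s.py
```

```text
turn 1.3437 F [ 0.3  2.9 10.4] Mz -0.1127 t6 0.1144 g 15.8 w 49.6 p [549.8 -32.4  98.3]
turn 1.3588 F [-0.5  2.8 10.5] Mz -0.0913 t6 0.1143 g 15.8 w 49.6 p [549.8 -32.4  98.3]
turn 1.3737 F [-0.7  2.6 10.4] Mz -0.0681 t6 0.1143 g 15.8 w 49.6 p [549.8 -32.4  98.3]
```

```bash
python3 -m inch '[[[0,0,0,0,0,-0.015,56.2]]]'>/dev/null; python3 s.py
python3 -m inch '[[[0,0,0,0,0,-0.015,56.2]]]'>/dev/null; python3 s.py
python3 - <<'E'
from workcell import optics
import cv2
d=optics.get_image("wrist");cv2.imwrite("pics/w3.png",d["frame"][:,:,::-1])
E
```

```text
turn 1.3887 F [-0.5  3.  10.9] Mz -0.083 t6 0.1142 g 15.8 w 49.7 p [549.8 -32.4  98.3]
turn 1.4038 F [-0.2  3.7 11.4] Mz -0.0932 t6 0.1036 g 15.7 w 49.8 p [549.8 -32.4  98.3]
```

View pics/w3.png

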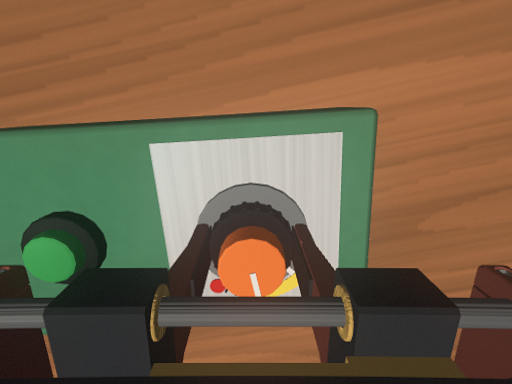

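```bash
python3 s.py; python3 -m inch '[[[0,0,0,0,0,-0.01,56.2]]]'>/dev/null; python3 s.py
```

```text
turn 1.4045 F [-0.   3.6 11. ] Mz -0.0698 t6 -0.047 g 15.7 w 49.7 p [549.8 -32.4  98.3]
turn 1.4133 F [-0.4  2.7 10.2] Mz -0.1134 t6 0.0737 g 15.7 w 49.8 p [549.8 -32.4  98.3]
```

```bash
python3 -m inch '[[[0,0,0,0,0,-0.01,56.2]]]'>/dev/null; python3 s.py;python3 -m inch '[[[0,0,0,0,0,-0.01,56.2]]]'>/dev/null; python3 s.py
```

```text
turn 1.4234 F [-0.3  2.9 10.3] Mz -0.1344 t6 0.0183 g 15.7 w 49.8 p [549.8 -32.4  98.3]
turn 1.4334 F [ 1.   2.1 11.2] Mz -0.1585 t6 0.0005 g 15.6 w 49.6 p [549.8 -32.4  98.3]
```

```bash
python3 -m inch '[[[0,0,0,0,0,0.012,56.2],[0,0,0,0,0,0.025,56.2],[0,0,0,0,0,0.025,56.2]]]'>/dev/null; python3 s.py;python3 -m inch '[[[0,0,-1,0,0,0,56.2],[0,0,-2,0,0,0,56.2],[0,0,-3,0,0,0,56.2],[0,0,-3.4,0,0,0,56.2],[0,0,-3.4,0,0,0,56.2]]]'>/dev/null; python3 s.py
```

```text
turn 1.4081 F [0.9 2.7 9.9] Mz 0.0012 t6 0.1347 g 15.7 w 49.6 p [549.8 -32.4  98.3]
turn 1.4084 F [2.9 3.5 6.3] Mz -0.0186 t6 0.0093 g 14.7 w 49.9 p [549.7 -32.4 101.2]
```

```bash
python3 -m inch '[[[0,0,0,0,0,0,57.5],[0,0,-0.5,0,0,0,60],[0,0,-1,0,0,0,70],[0,0,-1,0,0,0,100],[0,0,-1,0,0,0,100],[0,0,-1,0,0,0,100],[0,0,-1,0,0,0,100]]]'>/dev/null; python3 s.py;python3 -m inch '[[[0,0,-40,0,0,0,100],[0,0,-80,0,0,0,100],[0,0,-120,0,0,0,100],[0,0,-145,0,0,0.1,100],[0,0,-145,0,0,0.25,100],[0,0,-145,0,0,0.4,100],[0,0,-145,0,0,0.4,100]]]'>/dev/null; python3 s.py
python3 - <<'E'
from workcell import optics,status
from h import *
o=status.get_obs();d=optics.get_image("wrist");d["obs"]=o;np.save("w4.npy",d,allow_pickle=True);print(o["t"])
c=proj(d,[[549.8,-32.4,85],[533,-151,90]],o)
print(c);u,v=c[0].astype(int)
cv2.imwrite("pics/w4.png",cv2.resize(d["frame"][max(0,v-70):v+70,max(0,u-110):u+80,::-1],None,fx=4,fy=4,interpolation=cv2.INTER_CUBIC))
E
```

```text
turn 1.4084 F [ 0.2 -0.1  0.4] Mz 0.0267 t6 -0.0003 g 0.0 w 86.7 p [547.9 -32.7 101. ]
turn 1.0073 F [ 0.3 -0.2 -0.5] Mz 0.0053 t6 1.6158 g 0.0 w 87.6 p [548.2 -32.7 246.4]
14.65
[[252.39848085 182.77341968]
 [158.8739606  227.85838715]]
```

View pics/w4.png

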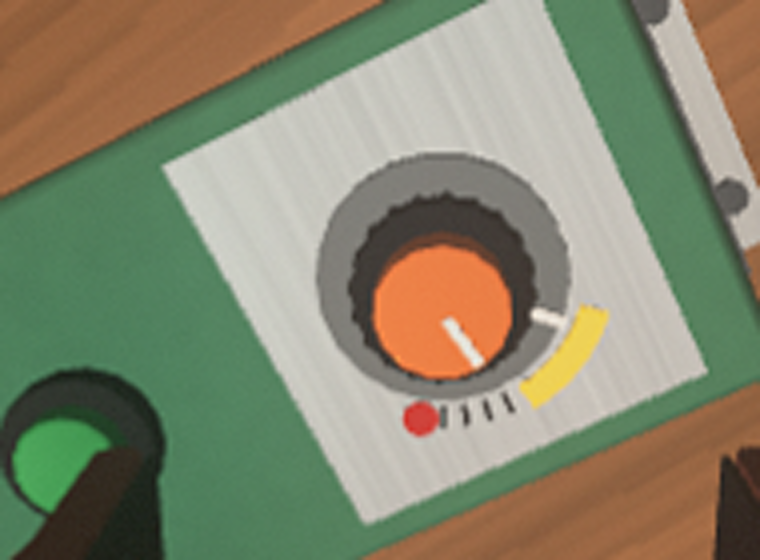

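```bash
python3 -m inch '[[[-22,-43,0,0,0,0,0],[-43,-86,0,0,0,0,0],[-54.3,-106.7,0,0,0,0,0],[-54.3,-106.7,40,0,0,0,0],[-54.3,-106.7,80,0,0,0,0],[-54.3,-106.7,110,0,0,0,0],[-54.3,-106.7,126,0,0,0,0],[-54.3,-106.7,126,0,0,0,0],[-54.3,-106.7,126,0,0,0,0],[-54.3,-106.7,126,0,0,0,0]]]'>/dev/null; python3 s.py
python3 -m inch '[[[0,0,2,0,0,0,0],[0,0,4,0,0,0,0],[0,0,6,0,0,0,0],[0,0,6,0,0,0,0]]]'>/dev/null; python3 s.py
```

```text
turn 1.01 F [ 0.5 -1.3 -0.4] Mz -0.0158 t6 -0.0241 g 0.0 w 11.0 p [ 534.6 -151.8  121.6]
turn 1.0088 F [-0.5 -0.3 -0.6] Mz 0.0064 t6 -0.0028 g 0.0 w 1.0 p [ 533.8 -151.5  114.5]
```

Tips now at z≈95.5, no contact yet.

```bash
python3 -m inch '[[[0,0,1,0,0,0,0],[0,0,2,0,0,0,0],[0,0,2,0,0,0,0]]]'>/dev/null; python3 s.py
python3 -m inch '[[[0,0,1,0,0,0,0],[0,0,2,0,0,0,0],[0,0,2,0,0,0,0]]]'>/dev/null; python3 s.py
python3 -m inch '[[[0,0,1,0,0,0,0],[0,0,2,0,0,0,0],[0,0,2,0,0,0,0]]]'>/dev/null; python3 s.py
```

```text
turn 1.0086 F [-0.3  0.4  0.5] Mz -0.0267 t6 -0.0005 g 0.0 w 0.4 p [ 533.8 -151.5  112.4]
turn 1.0086 F [-0.2  0.7  1.1] Mz -0.025 t6 -0.0001 g 0.9 w 0.3 p [ 534.  -151.6  110.6]
turn 1.0086 F [0.4 0.1 2.5] Mz 0.0306 t6 0.0 g 1.5 w 0.6 p [ 534.  -151.6  108.6]
```

```bash
python3 -m inch '[[[0,0,1,0,0,0,0],[0,0,2,0,0,0,0],[0,0,2,0,0,0,0]]]'>/dev/null; python3 s.py
python3 -m inch '[[[0,0,0.5,0,0,0,0],[0,0,1,0,0,0,0],[0,0,1,0,0,0,0]]]'>/dev/null; python3 s.py
python3 -m inch '[[[0,0,0.5,0,0,0,0],[0,0,1,0,0,0,0],[0,0,1,0,0,0,0]]]'>/dev/null; python3 s.py
```

```text
turn 1.0086 F [-0.3 -0.8  3.7] Mz 0.0187 t6 0.0 g 2.0 w 0.6 p [ 534.  -151.6  106.6]
turn 1.0086 F [-0.3  0.1  4.7] Mz 0.0063 t6 0.0001 g 2.3 w 0.6 p [ 534.  -151.6  105.6]
turn 1.0086 F [-2.3  0.6 10.7] Mz 0.0034 t6 0.0001 g 5.5 w 0.7 p [ 534.  -151.6  105.2]
```

```bash
python3 -m inch '[[[0,0,0.3,0,0,0,0],[0,0,0.3,0,0,0,0]]]'>/dev/null; python3 s.py
python3 -m inch '[[[0,0,-5,0,0,0,0],[0,0,-15,0,0,0,0],[0,0,-60,0,0,0,0],[0,0,-110,0,0,0,0],[30,0,-145,0,0,0,0],[54,50,-145,0,0,0,50],[54,100,-145,0,0,0,100],[54,106,-145,0,0,0,100],[54,106,-145,0,0,0,100],[54,106,-145,0,0,0,100],[54,106,-145,0,0,0,100]]]'>/dev/null; python3 s.py
python3 - <<'E'
from workcell import optics,status
from h import *
o=status.get_obs();d=optics.get_image("wrist");print(o["t"])
c=proj(d,[[549.8,-32.4,85]],o);u,v=c[0].astype(int)
cv2.imwrite("pics/w5.png",cv2.resize(d["frame"][v-70:v+70,u-110:u+80,::-1],None,fx=4,fy=4,interpolation=cv2.INTER_CUBIC))
E
```

```text
turn 1.0087 F [-3.7  0.9 13.3] Mz 0.0237 t6 0.0001 g 6.8 w 0.9 p [ 534.  -151.6  105.2]
turn 1.0074 F [ 0.5 -0.9  0.9] Mz -0.0235 t6 -0.0081 g 0.0 w 44.9 p [547.6 -34.6 248.9]
19.2
```

View pics/w5.png

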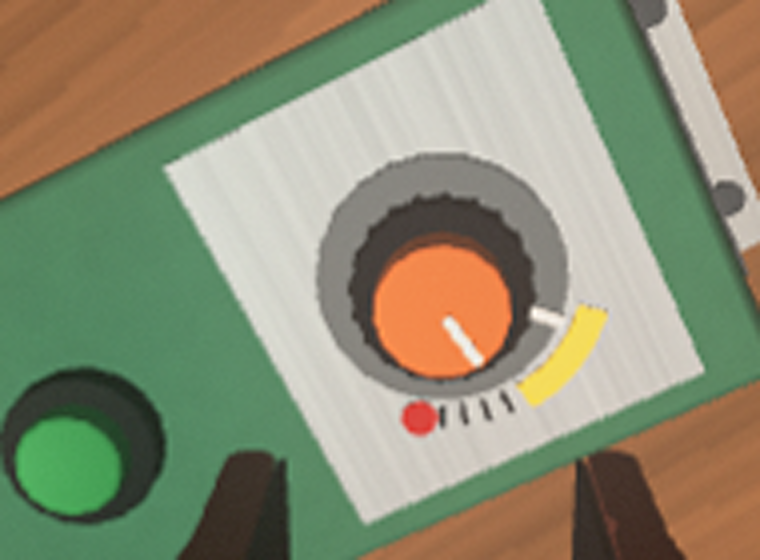

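The picture shows the pointer in the yellow arc at about (548,318), the lamp line unchanged, and the button back out at about (70,465). The arm is clear of everything.

```bash
python3 -c "
from workcell import ctrl;print(ctrl.close_job())"
```

```text
the job is handed in; nothing more can be done
None
```

The job is handed in at about 19 s: the ring was turned to its stop at about 1.40 rad (peak bend estimated at 0.035 rad) and let spring up, judged locked from the lift forces; the start button was then pressed to its hard end and released, and the lamp knob was left as set.

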